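# Strap down the bar and wedge up the tilting plate

### The job

Swing the red-tipped strap over the flat bar and down until it lies in its catch on the tilting plate. Then pick up the wedge by its blue block, slide it thin end first along the bench top under the plate's front edge from the open front of the fixture, and push until the plate has just lifted off its frame: about half a centimetre, certainly less than one, with the edge resting on the wedge's yellow band. Finish while still gripping the wedge there, flat on the bench and the hand touching nothing else, with the bar still in place and the tools round about left alone.

Things in the scene. Friction and masses are not known exactly. Their poses are not given: they have to be found in the camera images.
- fixture: small tilting fixture standing fixed on the bench: a green U-shaped frame open to the front, 150 mm deep and 130 mm wide. Origin at the centre of its footprint on the bench top; x points from its open front to its hinge at the rear, y to its left, z up. The frame's two side rails (10 mm high) lie under the plate's edges; the space between them under the plate is 76 mm wide, 10 mm high and about 100 mm deep, with the bare bench as its floor
- plate: aluminium plate 148 x 104 x 8 mm of the fixture, hinged at its rear, lying on the frame with its underside 10 mm above the bench. Origin on the hinge axis, 60 mm behind the fixture's origin and 14 mm above the bench at mid-thickness; x to the rear, y left, z up at rest. Its front edge can be raised freely and falls back under its own weight; plate, strap and bar load that edge with about 3 to 5 N
- plate_nose (a point): middle of the lower front edge of the plate, 140 mm in front of its hinge; 10 mm above the bench when the plate rests on the frame, and higher by the lift when it is raised
- strap_pivot (a point): pivot of the hold-down strap at the left side of the plate, 31.5 mm above the bench, its axis along the plate's x; fixed to the plate
- strap_tip (a point): free end of the hold-down strap, at the end of its red plastic grip, 110 mm from the pivot. The strap is 16 to 18 mm wide and 4 to 6 mm thick (pivot and tip lie at mid-thickness); at rest on the catch it lies flat across the bar with its centre line 31.5 mm above the bench and the red end past the plate's right edge
- strap (a joint): angle of the strap (rad): 0 = lying flat in its catch (two dark cheeks at the right side of the plate, lower than the strap's top), about 1.57 = upright, grows as it swings up and outward to the left (stop at 1.8). Stiff hinge: it stays where it is left and takes about 1 N at the tip to swing
- bar_mid (a point): centre of the ground steel flat bar, 110 x 30 x 10 mm, lying loose along the plate between two low ribs, beneath where the strap closes; its long axis is its own y axis
- wedge_grip (a point): centre, half-way up, of the blue grip block of the loose wedge: block 40 mm long, 30 mm wide, 36 mm high, underside on the bench at the start. x points along the wedge to its thin edge, y across it, z up
- wedge_edge (a point): middle of the wedge's thin front edge at its underside, 80 mm in front of the centre of the grip block along x
- tape_measure: yellow and black steel tape measure 36 x 73 x 62 mm near the front of the bench, a bystander; origin at the centre of its underside
- tape_roll: black roll of tape, 58 mm across and 19 mm high, a bystander; origin at the centre of its underside
- screwdriver: screwdriver with a blue handle, 29 x 224 x 29 mm, at the front edge of the bench, a bystander; long axis y, origin at the centre of its underside
- paint_tin: small paint tin 78 mm across and 77 mm high at the right, a bystander; origin at the centre of its underside
- wedge: the whole wedge, 100 x 30 mm; origin at the centre of its underside, axes as wedge_grip. Blue block at x -50 to -10 mm, then a steel ramp 22 mm high falling 0.3 mm per mm to 4 mm at the thin edge (x +50). A yellow band crosses it where it is 14.5 to 17.5 mm high (x +15 to +5): the plate edge on that band is 4.5 to 7.5 mm above its rest
Mind the look-alikes: they are no part of the job. What is shaped like the wedge but orange or purple is not meant.

How it is judged:
On the way, in this order (a step that is already met when the one before it is completed fails the run):
1. the strap lies in its catch while the plate is still down (value of joint strap below 0.08 rad and height (world z) of plate_nose below 0.0115 m), for 0.2 s.
2. the wedge lifts the plate off its frame (height (world z) of plate_nose above 0.0125 m and contact force between wedge and plate above 0.3 N), for 0.1 s.
At the end, for the whole second after the job is handed in: Strap within 0.08 rad of closed; plate edge resting on the wedge 3 to 10 mm above its rest height, still; fingers holding the wedge, within 4 mm of the bench and tilted under 0.1 rad; robot off plate and strap; bar on the plate, its centre within 35 mm of the strap (value of joint strap below 0.08 rad and height (world z) of plate_nose between 0.013 and 0.02 m and linear speed of plate below 0.02 m/s and contact force between wedge and plate above 0.5 N and contact force between the fingers and wedge above 1 N and height (world z) of wedge_grip below 0.022 m and angle between wedge's own z axis and vertical below 0.1 rad and contact force between each of the arm, the fingers and plate below 0.3 N and z of bar_mid in the frame of plate between 0.005 and 0.015 m and x of bar_mid in the frame of plate between -0.105 and -0.035 m); the arm keeps its last pose, push and grip.
It fails at once if a bystander (tape measure, tape roll, screwdriver, paint tin) is moved more than 30 mm (distance of any of tape_measure, tape_roll, screwdriver, paint_tin from where it was at the start of the episode above 0.03 m).
It also fails if it takes over 54 s, if anything falls off the work surface, if the arm or the gripper's body presses on something with over 40 N, if the wrist force passes 120 N, or if a joint passes its speed limit or range.

### The arm

A 6-joint arm with a two-finger parallel gripper is mounted at the origin on a cart in front of the work surface, level with it; the furniture and walls round the work are solid. World frame = base frame: x ahead of the robot, y to its left, z up, the work surface at z = 0. Lengths are in m, angles in rad, forces in N, time in s.
With the tool pointing down it reaches from about 0.35 to 0.85 m from the base axis. Payload 8.1 kg.
Tool frame: the origin (TCP) lies at the very end of the fingers, on their centre line; the grasp point (between the pads) lies robot.grip_point_offset behind it (robot.grip_point_offset is the distance from the TCP to the grasp point, in m); z points along the fingers, y is the line along which they close (so a half turn about z gives the same grasp; the last joint's range is limited). The gripper opens to 93 mm and grips with 3 to 60 N. Pads are 15 mm wide; open, the fingers measure 128 mm over their backs; the gripper's body (75 mm by 188 mm) begins 65 mm behind the grasp point.
Start: joints at [1.213, 0.13, 1.488, -0, 1.523, -0.085], TCP at [0.162, 0.578, 0.219] pointing down, gripper open.
Joint ranges: [-2.96, 2.96], [-0.89, 2.26], [0.02, 2.5], [-1.34, 4.48], [0, 2.73], [-2.66, 2.66]. Speed limits (rad/s): [2.39, 2.39, 2.79, 3.14, 3.14, 3.14].

### API

Orientations are given as a rotation vector (axis times angle).
In Python, from plant import robot, eyes gives the robot as it stands. The module is installed in compiled form; this text tells all that it offers.
- The arm moves only by the tool apply_moves, never from a script. Its argument "steps" is one flat list of numbers, 7 for each row, row after row: the shift along the tool's x, y, z in units of 30 mm (1.0 is 30 mm), then the turn, a rotation vector about the tool's x, y, z in units of 6 degrees (1.0 is 6 degrees), then the opening in per cent of the stroke, from 0 (shut) to 100 (fully open). In form: [dx, dy, dz, ax, ay, az, fingers, dx, dy, dz, ax, ay, az, fingers, ...]. A call has 1 to 12 rows; each row shifts and turns the commanded pose from where the row before left it, along the tool's axes as they then stand; what a row does not reach is not made up. A row lasts 1/12 s, in which the tool goes at most 41.7 mm and 7.16 degrees, less where a joint would pass 70% of its speed; a pose out of reach is approached as far as the arm can. A call is refused whole if a number of a shift passes 1 or a number of a turn 1, either way. A call with a gripper value outside its range is refused whole. The fingers move at their own pace and stop on an object; "grip_force" is the grip in N (left out, the last holds). Time passes only in rows, so rows that do not move let the fingers close. It gives the time, the measured TCP pose, the force, the opening and the grip force at its end, in the units of the state.
- robot.read_state(): the state, without advancing time (a new reading comes with each control period).
- eyes.read_camera(name): name is "scene" or "top"; returns the picture (480x640x3 uint8, red, green, blue); there is no depth.
- eyes.calibration(name): a dict with "K" (3x3 intrinsics, pixels), "R" (3x3) and "t" (3): a world point X has camera coordinates R X + t. Camera axes: x right, y down, z forward; pixel columns grow to the right and rows downward; lengths in m; the calibration is good to about 2 mm. A picture is of the moment at which its call begins. calibration takes no time and is no camera call.
- robot.close_job(): hands the job in; it is judged then, once.
Trained networks look in the newest picture that a camera, given by its name, has taken for a name from the list of things; names that differ only in an ending like _2 or _b are one class to them, and where a whole thing is asked for, a point or a joint stands for the part that bears it (a point fixed in the world has none). Each returns a list of dicts, best first, with "conf" (0 to 1); they miss things now and then, are a little off and sometimes report something else, mostly with a low value. They report only what shows in the picture. A call takes as long as a camera call. They do not tell look-alikes from the thing itself.
- eyes.search_frame(camera, thing): "rect" ([left, top, width, height] in pixels, round what is visible of it).
- eyes.place_of(camera, thing): "xy" ([column, row] in pixels: a listed point, or the origin of a listed thing).
The state is a dict: "t": time; "q": joint angles; "dq": joint speeds; "joint_torque": joint torques, N m; "tool_pos": TCP position; "orientation": TCP orientation; "force": force on the tool from outside, world axes, zero at the start; "wrist_torque": the same for the moment, N m; "opening": finger opening in m; "gripper_force": force on a finger pad.
Only numpy, scipy, OpenCV 4.12 (cv2) and the standard library are available. Lean on these libraries where they do the work, as an engineer would, in place of code of your own. Each camera call takes 0.05 s, during which the arm holds its last target. There are 200 camera calls.

## Working session

There is one attempt and no reset: what is moved stays moved. The work goes in short steps, Python scripts to look and compute and a tool call to move; the robot and the scene stay as the last step left them, time stands still between calls to the robot, and variables do not carry over. Pictures are saved under pics/ and viewed, at most 10 in all, crops included, and the job is handed in when it is done.

Besides the shell and the picture viewer there is one more tool, called as name(argument=value, ...), one argument or row to a line, values as JSON. apply_moves: Moves the arm, as the interface text tells. Its arguments: {"type":"object","properties":{"steps":{"type":"array"},"grip_force":{"type":"number"}},"required":["steps"]}

```bash
mkdir -p pics
cat > h.py <<'E'
import numpy as np, cv2
from plant import robot, eyes
from scipy.spatial.transform import Rotation as Ro
def ray(cam,px):
    c=eyes.calibration(cam);K,R,t=map(np.array,(c['K'],c['R'],c['t']))
    u=cv2.undistortPoints(np.array([[px]],float),K,None)[0,0]
    d=R.T@np.array([u[0],u[1],1]);o=-R.T@t
    return o,d
def atz(cam,px,z):
    o,d=ray(cam,px);return o+d*(z-o[2])/d[2]
def proj(cam,X):
    c=eyes.calibration(cam);K,R,t=map(np.array,(c['K'],c['R'],c['t']))
    p=K@(R@np.array(X)+t);return p[:2]/p[2]
def tri(a,b):
    (o1,d1),(o2,d2)=ray('scene',a),ray('top',b)
    A=np.stack([d1,-d2],1);s=np.linalg.lstsq(A,o2-o1,rcond=None)[0]
    p,q=o1+s[0]*d1,o2+s[1]*d2
    return (p+q)/2,np.linalg.norm(p-q)
def snap(cam,name):
    im=eyes.read_camera(cam);cv2.imwrite(f'pics/{name}.png',im[:,:,::-1]);return im
E
python3 - <<'E'
from h import *
np.set_printoptions(precision=3,suppress=True)
for c in('scene','top'): snap(c,c+'0')
for n,z in [('fixture',0),('plate_nose',.01),('strap_pivot',.0315),('strap_tip',.14),('bar_mid',.023),('wedge_grip',.018),('wedge_edge',0),('wedge',0),('tape_measure',0),('tape_roll',0),('screwdriver',0),('paint_tin',0)]:
    for c in('scene','top'):
        for r in eyes.place_of(c,n)[:3]: print(n,c,np.array(r['xy']).round(),round(r['conf'],2),atz(c,r['xy'],z))
s=robot.read_state();print(s['t'],s['tool_pos'],s['orientation'],s['opening'],robot.grip_point_offset)
E
```

```text
fixture scene [269. 196.] 0.8 [ 0.616 -0.131  0.   ]
fixture top [233. 189.] 0.71 [ 0.615 -0.138  0.   ]
plate_nose scene [256. 217.] 0.92 [ 0.536 -0.14   0.01 ]
plate_nose scene [411. 344.] 0.17 [ 0.38  -0.579  0.01 ]
plate_nose top [233. 227.] 0.84 [ 0.535 -0.142  0.01 ]
plate_nose top [207. 194.] 0.2 [ 0.602 -0.088  0.01 ]
strap_pivot scene [249. 184.] 0.85 [ 0.607 -0.084  0.032]
strap_pivot top [208. 194.] 0.93 [ 0.599 -0.092  0.032]
strap_tip scene [265. 160.] 0.63 [ 0.598 -0.14   0.14 ]
strap_tip top [235. 230.] 0.67 [ 0.515 -0.16   0.14 ]
strap_tip top [208. 192.] 0.49 [ 0.583 -0.109  0.14 ]
strap_tip top [225. 184.] 0.48 [ 0.599 -0.14   0.14 ]
bar_mid scene [267. 192.] 0.83 [ 0.609 -0.131  0.023]
bar_mid scene [247. 184.] 0.62 [ 0.61  -0.075  0.023]
bar_mid top [230. 191.] 0.83 [ 0.606 -0.136  0.023]
wedge_grip scene [211. 224.] 0.91 [ 0.467 -0.062  0.018]
wedge_grip scene [333. 213.] 0.79 [ 0.62  -0.298  0.018]
wedge_grip scene [280. 267.] 0.58 [ 0.428 -0.261  0.018]
wedge_grip top [295. 280.] 0.97 [ 0.429 -0.266  0.018]
wedge_grip top [315. 186.] 0.87 [ 0.617 -0.307  0.018]
[... 680 characters left out ...]
277  0.   ]
tape_measure top [362. 321.] 0.69 [ 0.347 -0.403  0.   ]
tape_measure top [234. 228.] 0.49 [ 0.535 -0.142  0.   ]
tape_roll scene [357. 351.] 0.79 [ 0.323 -0.489  0.   ]
tape_roll scene [249. 187.] 0.6 [ 0.624 -0.071  0.   ]
tape_roll top [406. 329.] 0.56 [ 0.33  -0.491  0.   ]
screwdriver scene [252. 297.] 0.86 [ 0.345 -0.238  0.   ]
screwdriver top [280. 321.] 0.76 [ 0.347 -0.237  0.   ]
screwdriver top [230. 162.] 0.34 [ 0.671 -0.132  0.   ]
paint_tin scene [410. 345.] 0.74 [ 0.381 -0.577  0.   ]
paint_tin scene [281. 184.] 0.64 [ 0.667 -0.137  0.   ]
paint_tin top [457. 300.] 0.76 [ 0.389 -0.595  0.   ]
1.3 [0.162 0.578 0.219] [-0.427 -3.112  0.   ] 0.09281045465510089 0.0188
```

View pics/scene0.png

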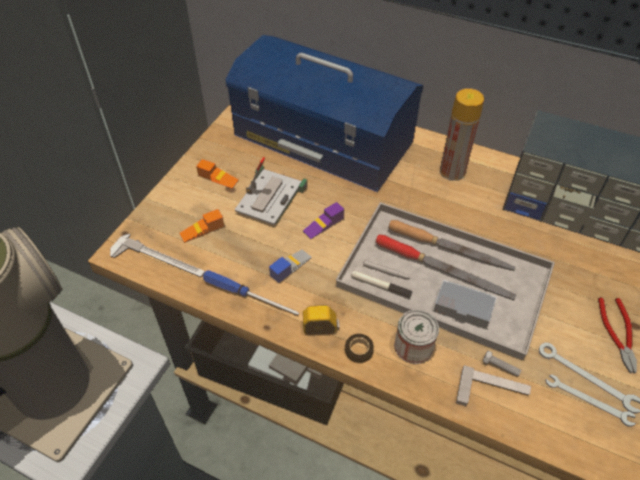

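View pics/top0.png

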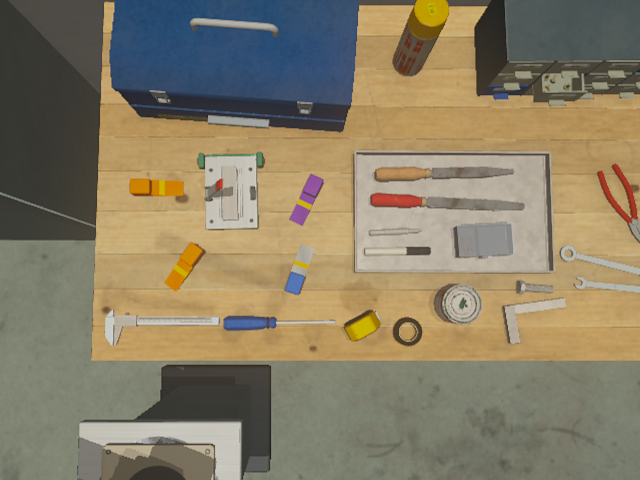

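Scene: fixture at about (270,195), its strap near upright with the red tip at (262,160). The blue wedge is at (290,265) in the scene view and (297,270) in the top view. The orange and purple wedges are look-alikes. Next I take colour-based measurements and an enlarged crop.

Run:
```python
from h import *
np.set_printoptions(precision=3,suppress=True)
im={c:eyes.read_camera(c) for c in('scene','top')}
def blob(c,box,kind):
    l,t,r,b=box;h=cv2.cvtColor(im[c][t:b,l:r],cv2.COLOR_RGB2HSV).astype(int)
    H,S,V=h[...,0],h[...,1],h[...,2]
    m={'red':((H<6)|(H>172))&(S>150),'blue':(H>100)&(H<125)&(S>120),'yel':(H>22)&(H<34)&(S>150)}[kind]
    y,x=np.nonzero(m);p=np.stack([x+l,y+t],1).astype(float)
    return p
for c,b in(('scene',(245,150,275,200)),('top',(195,165,240,215))):
    p=blob(c,b,'red');print('red',c,len(p),p.mean(0),p.min(0),p.max(0))
a=blob('scene',(245,150,275,200),'red').mean(0);b=blob('top',(195,165,240,215),'red').mean(0);print('red mid',tri(a,b))
for c,bx in(('scene',(262,240,320,290)),('top',(275,235,322,300))):
    for k in('blue','yel'):
        p=blob(c,bx,k);print(k,c,len(p),p.mean(0),cv2.minAreaRect(p.astype(np.float32)),atz(c,p.mean(0),.03 if k=='blue' else .016))
o=[cv2.resize(im['scene'][145:230,225:315],(540,510),interpolation=cv2.INTER_CUBIC)]
o=cv2.resize(im['top'][145:300,190:330],None,fx=3.8,fy=3.8,interpolation=cv2.INTER_CUBIC)
s=cv2.resize(im['scene'][150:290,230:320],None,fx=2.6,fy=4.2*0+2.6,interpolation=cv2.INTER_CUBIC)
H=max(o.shape[0],s.shape[0]);o2=np.zeros((H,o.shape[1]+s.shape[1],3),np.uint8);o2[:o.shape[0],:o.shape[1]]=o;o2[:s.shape[0],o.shape[1]:]=s
cv2.imwrite('pics/crop1.png',o2[:,:,::-1]);print(o2.shape)
```

```text
red scene 11 [261.909 160.455] [261. 158.] [263. 163.]
red top 49 [218.633 184.163] [216. 179.] [221. 189.]
red mid (array([ 0.6  , -0.129,  0.131]), np.float64(0.002516306497934692))
blue scene 158 [279.544 265.462] ((279.5799865722656, 265.44000244140625), (10.200000762939453, 16.80000114440918), 53.13010025024414) [ 0.424 -0.263  0.03 ]
yel scene 0 [nan nan] ((0.0, 0.0), (0.0, 0.0), 0.0) [nan nan nan]
blue top 259 [294.44  282.915] ((294.3500061035156, 282.9499816894531), (13.914020538330078, 18.657434463500977), 18.43494987487793) [ 0.422 -0.266  0.03 ]
yel top 60 [300.983 264.267] ((300.75, 264.25), (14.862703323364258, 3.7947328090667725), 18.43494987487793) [ 0.46  -0.279  0.016]
(589, 766, 3)<stdin>:15: RuntimeWarning: Mean of empty slice.
  ret = um.true_divide(
```

View pics/crop1.png

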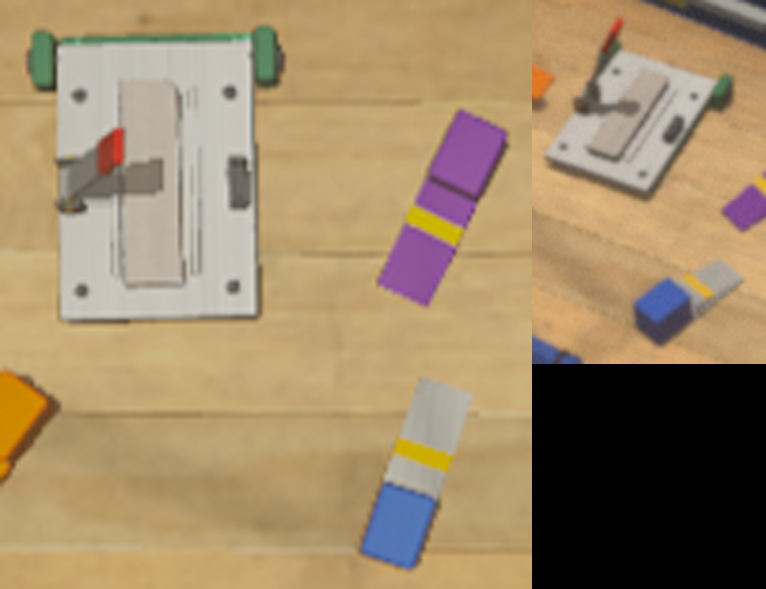

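The crop shows the fixture almost square to the world axes (yaw about +1°). The strap pivot is at top px (208,195) and the strap leans at about 1.2 rad. I'll go around the cabinet at left, close the fingers and approach the strap from its left side.

apply_moves(
  steps=[0,0,0,0,0,-0.87,0,0,0,0,0,0,-0.87,0,0,0,0,0,0,-0.87,0,-0.9,-1,0,0,0,0,0,-0.9,-1,0,0,0,0,0,-0.9,-1,0,0,0,0,0,-0.9,-1,0,0,0,0,0,-0.9,-1,0,0,0,0,0,-0.9,-1,0,0,0,0,0,-0.9,-1,0,0,0,0,0,-0.9,-1,0,0,0,0,0,-0.9,-1,0,0,0,0,0],
  grip_force=20,
)

```text
t: 2.4
tool_pos: [0.4058, 0.3063, 0.219]
orientation: [-0.001, 3.141, 0.001]
force: [-0.1, 1.0, 0.3]
opening: 0.0173
gripper_force: 0.0
```

apply_moves(
  steps=[0,-1,0,0,0,0,0,0,-1,0,0,0,0,0,0,-1,0,0,0,0,0,0,-1,0,0,0,0,0,0,-1,0,0,0,0,0,0,-1,0,0,0,0,0,0,-1,0,0,0,0,0,0,-1,0,0,0,0,0,0,-1,0,0,0,0,0,0,-1,0,0,0,0,0,0,-1,0,0,0,0,0,0,0,0,0,0,0,0],
)

```text
t: 3.4
tool_pos: [0.4048, -0.0263, 0.2189]
orientation: [0.005, 3.141, -0.003]
force: [0.4, 0.6, -0.2]
opening: 0.0004
gripper_force: 0.0
```

apply_moves(
  steps=[-0.92,-0.23,0,0,0,0,0,-0.92,-0.23,0,0,0,0,0,-0.92,-0.23,0,0,0,0,0,-0.92,-0.23,0,0,0,0,0,-0.92,-0.23,0,0,0,0,0,-0.92,-0.23,0,0,0,0,0,-0.92,-0.23,0,0,0,0,0,0,0,0.85,0,0,0,0,0,0,0.85,0,0,0,0,0,0,0.85,0,0,0,0,0,0,0.85,0,0,0,0,0,0,0,0,0,0,0],
)

```text
t: 4.4
tool_pos: [0.5943, -0.0688, 0.1101]
orientation: [0.001, -3.132, -0.003]
force: [-1.3, 0.3, -1.3]
opening: 0.0008
gripper_force: 0.0
```

Run:
```python
from h import *
print(robot.read_state()['tool_pos'])
a=eyes.read_camera('scene')[120:240,200:330];b=eyes.read_camera('top')[120:240,150:280]
o=np.vstack([cv2.resize(x,(640,590)) for x in(a,b)]) if 0 else np.hstack([cv2.resize(x,(400,370),interpolation=cv2.INTER_CUBIC) for x in(a,b)])
cv2.imwrite('pics/c2.png',o[:,:,::-1])
```

```text
[ 0.59433895 -0.06883045  0.11014895]
```

View pics/c2.png

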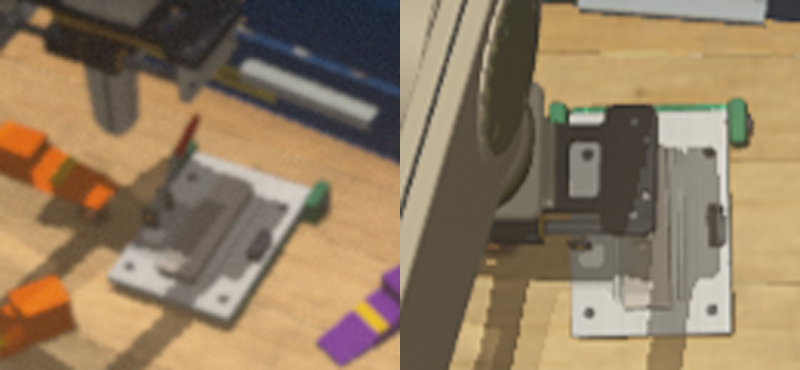

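apply_moves(
  steps=[-0.1,-0.6,-0.07,0,0,0,0,0,-0.6,-0.07,0,0,0,0,0,-0.27,0.11,0,0,0,0,0,-0.27,0.11,0,0,0,0,0,-0.24,0.18,0,0,0,0,0,-0.24,0.18,0,0,0,0,0,-0.2,0.22,0,0,0,0,0,-0.2,0.23,0,0,0,0,0,-0.15,0.26,0,0,0,0,0,-0.15,0.26,0,0,0,0,0,-0.1,0.28,0,0,0,0,0,-0.1,0.28,0,0,0,0],
)

```text
t: 5.5
tool_pos: [0.601, -0.164, 0.0564]
orientation: [0.001, -3.141, -0.0]
force: [0.9, -0.7, 1.3]
opening: 0.0004
gripper_force: 0.2
```

apply_moves(
  steps=[0,0,0.15,0,0,0,0,0,0,0.15,0,0,0,0,0,0,0.15,0,0,0,0,0,0,0.15,0,0,0,0,0,0,0.1,0,0,0,0,0,0,0,0,0,0,0],
)

```text
t: 6.0
tool_pos: [0.6008, -0.1635, 0.0358]
orientation: [0.001, -3.141, -0.001]
force: [-0.3, -0.6, 0.7]
opening: 0.0005
gripper_force: 0.0
```

apply_moves(
  steps=[0,0,0.07,0,0,0,0,0,0,0.07,0,0,0,0,0,0,0,0,0,0,0],
)

```text
t: 6.25
tool_pos: [0.6018, -0.1639, 0.0343]
orientation: [-0.001, 3.141, -0.0]
force: [-7.2, 2.6, 12.1]
opening: 0.0003
gripper_force: 5.9
```

apply_moves(
  steps=[0,0,0,0,0,0,0,0,0,-0.5,0,0,0,0,0,0,-1,0,0,0,0,0,0,-1,0,0,0,0,0,0,-1,0,0,0,0,0,0,-1,0,0,0,0,0.97,-0.56,0,0,0,0,80,0.97,-0.56,0,0,0,0,80,0.97,-0.56,0,0,0,0,80,0.97,-0.56,0,0,0,0,80,0.97,-0.56,0,0,0,0,80,0.97,-0.56,0,0,0,0,80],
)

```text
t: 7.25
tool_pos: [0.4255, -0.2652, 0.1677]
orientation: [-0.001, 3.141, -0.001]
force: [0.0, 0.5, -0.1]
opening: 0.0354
gripper_force: 0.0
```

Run:
```python
from h import *
np.set_printoptions(precision=3,suppress=True)
print(robot.read_state()['tool_pos'],robot.read_state()['force'])
A=eyes.read_camera('scene');B=eyes.read_camera('top')
o=np.hstack([cv2.resize(x,(400,500),interpolation=cv2.INTER_CUBIC) for x in(A[150:300,200:320],B[150:300,190:310])])
cv2.imwrite('pics/c3.png',o[:,:,::-1])
for n,z in(('strap_tip',.0315),('plate_nose',.01)):
    for c in('scene','top'):
        for r in eyes.place_of(c,n)[:2]: print(n,c,np.array(r['xy']).round(1),round(r['conf'],2),atz(c,r['xy'],z))
```

```text
[ 0.425 -0.265  0.168] [ 0.047  0.517 -0.097]
strap_tip scene [265.8 192.2] 0.27 [ 0.599 -0.133  0.032]
strap_tip top [266.2 195.1] 0.89 [ 0.597 -0.209  0.032]
strap_tip top [361.2 319.3] 0.18 [ 0.351 -0.397  0.032]
plate_nose scene [255.2 214.9] 0.68 [ 0.542 -0.135  0.01 ]
plate_nose scene [289.7 265.2] 0.63 [ 0.447 -0.275  0.01 ]
```

View pics/c3.png

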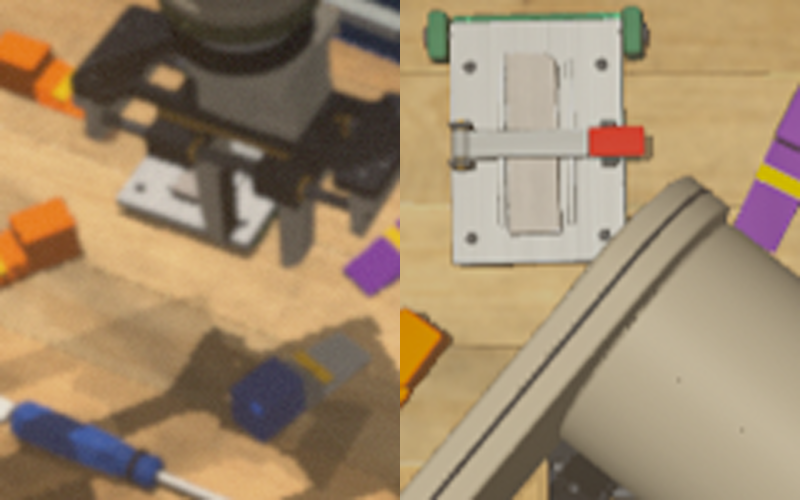

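Strap is closed: the red end lies flat past the plate's right edge at top px (266,195). Wedge yaw is about −18.3°. Turn and descend next.

apply_moves(
  steps=[0,0,0,0,0,0.76,80,0,0,0,0,0,0.76,80,0,0,0,0,0,0.76,80,0,0,0,0,0,0.76,80,0,0,0.8,0,0,0,80,0,0,0.8,0,0,0,80,0,0,0.8,0,0,0,80,0,0,0.8,0,0,0,80,0,0,0,0,0,0,80],
)

```text
t: 8.3
tool_pos: [0.4247, -0.2616, 0.0661]
orientation: [-0.493, -3.095, -0.006]
force: [-0.6, 0.6, -0.8]
opening: 0.0741
gripper_force: 0.0
```

Run:
```python
from h import *
np.set_printoptions(precision=3,suppress=True)
s=robot.read_state();T=np.array(s['tool_pos']);R=Ro.from_rotvec(s['orientation']).as_matrix();print(T,s['opening'],R.round(3))
A=eyes.read_camera('scene')[200:310,220:350]
cv2.imwrite('pics/c4.png',cv2.resize(A,(650,550),interpolation=cv2.INTER_CUBIC)[:,:,::-1])
for w in(-.265,): print('tcp px',proj('scene',T),'grip px',proj('scene',[.425,-.266,.018]))
```

```text
[ 0.425 -0.262  0.066] 0.07407646657640245 [[-0.95   0.311 -0.006]
 [ 0.311  0.95   0.005]
 [ 0.008  0.003 -1.   ]]
tcp px [278.222 254.596] grip px [281.231 268.959]
```

View pics/c4.png

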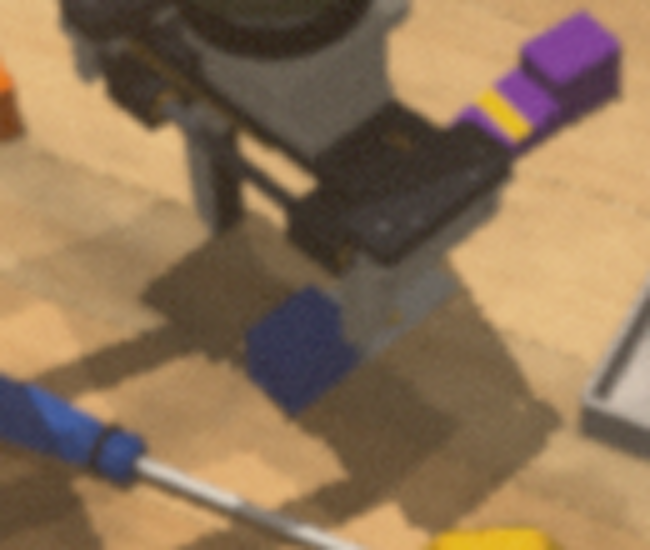

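apply_moves(
  steps=[0,-0.1,0.6,0,0,0,80,0,0,0.6,0,0,0,80,0,0,0.5,0,0,0,80,0,0,0.3,0,0,0,80,0,0,0,0,0,0,80,0,0,0,0,0,0,10,0,0,0,0,0,0,10,0,0,0,0,0,0,10,0,0,0,0,0,0,10,0,0,0,0,0,0,10,0,0,0,0,0,0,10],
  grip_force=30,
)

```text
t: 9.27
tool_pos: [0.426, -0.2678, 0.0118]
orientation: [0.497, 3.101, -0.001]
force: [0.0, 0.1, -0.2]
opening: 0.0389
gripper_force: 0.0
```

apply_moves(
  steps=[0,0,0,0,0,0,10,0,0,0,0,0,0,10,0,0,0,0,0,0,10,0,0,0,0,0,0,10],
)

```text
t: 9.6
tool_pos: [0.4259, -0.2674, 0.0115]
orientation: [0.497, 3.102, 0.001]
force: [-0.5, 3.7, 5.1]
opening: 0.0297
gripper_force: 29.9
```

apply_moves(
  steps=[0,0,-0.5,0,0,0,10,0,0,0,0,0,-0.8,10,0,0,0,0,0,-0.8,10,0,0,0,0,0,-0.8,10,0,0,0,0,0,-0.8,10,0.2,0.84,0,0,0,0,10,0,0.84,0,0,0,0,10,0,0.84,0,0,0,0,10,0,0.84,0,0,0,0,10,0,0.84,0,0,0,0,10,0,0,0,0,0,0,10],
)

```text
t: 10.52
tool_pos: [0.4162, -0.1381, 0.0252]
orientation: [0.03, -3.139, -0.003]
force: [-0.4, -0.6, -2.6]
opening: 0.0293
gripper_force: 29.9
```

Run:
```python
from h import *
np.set_printoptions(precision=3,suppress=True)
s=robot.read_state();T=np.array(s['tool_pos']);R=Ro.from_rotvec(s['orientation']).as_matrix();print(T,s['opening'],s['gripper_force'],R.round(3))
A=eyes.read_camera('scene');B=eyes.read_camera('top')
o=np.hstack([cv2.resize(x,(400,500),interpolation=cv2.INTER_CUBIC) for x in(A[160:260,190:270],B[170:290,190:286])])
cv2.imwrite('pics/c5.png',o[:,:,::-1])
for n,z in(('wedge_edge',.013),('plate_nose',.01),('wedge_grip',.03)):
    for c in('scene','top'):
        for r in eyes.place_of(c,n)[:3]: print(n,c,np.array(r['xy']).round(1),round(r['conf'],2),atz(c,r['xy'],z))
```

```text
[ 0.416 -0.138  0.025] 0.029328649034121742 29.947426915168762 [[-1.    -0.019 -0.002]
 [-0.019  1.     0.002]
 [ 0.002  0.002 -1.   ]]
wedge_edge scene [182.2 240.3] 0.84 [ 0.402 -0.026  0.013]
wedge_edge scene [307.7 236. ] 0.71 [ 0.536 -0.274  0.013]
wedge_edge top [293.9 220.9] 0.83 [ 0.548 -0.264  0.013]
wedge_edge top [181.2 188.3] 0.63 [ 0.613 -0.036  0.013]
wedge_edge top [234.  249.2] 0.41 [ 0.49  -0.144  0.013]
plate_nose scene [252.  217.9] 0.84 [ 0.531 -0.133  0.01 ]
plate_nose top [234.9 229.5] 0.84 [ 0.53  -0.145  0.01 ]
wedge_grip scene [333.1 211.8] 0.93 [ 0.613 -0.301  0.03 ]
wedge_grip scene [226.2 246.4] 0.76 [ 0.419 -0.133  0.03 ]
wedge_grip scene [210.3 221.9] 0.51 [ 0.465 -0.064  0.03 ]
wedge_grip top [141.  185.4] 0.81 [0.616 0.041 0.03 ]
wedge_grip top [313.6 188. ] 0.73 [ 0.612 -0.304  0.03 ]
```

View pics/c5.png

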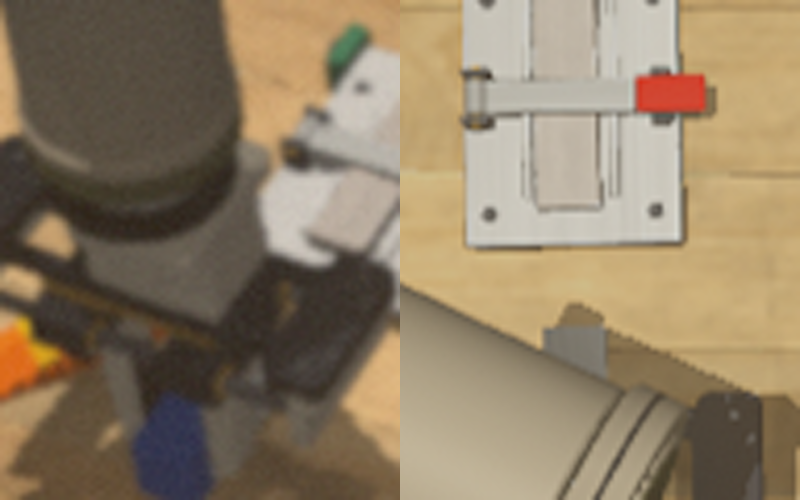

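Edge is at about (0.491,-0.140), centred on the plate (crop 575 against plate middle 575). Lower to the bench and advance under the plate up to just before contact.

apply_moves(
  steps=[0,0,0.25,0,0,0,10,0,0,0.2,0,0,0,10,0,0,0,0,0,0,10,-0.4,0,0,0,0,0,10,-0.4,0,0,0,0,0,10,-0.4,0,0,0,0,0,10,-0.4,0,0,0,0,0,10,-0.3,0,0,0,0,0,10,0,0,0,0,0,0,10],
)

```text
t: 11.67
tool_pos: [0.4752, -0.1405, 0.0123]
orientation: [0.028, -3.141, -0.001]
force: [1.3, 0.4, -6.2]
opening: 0.03
gripper_force: 30.0
```

Run:
```python
from h import *
np.set_printoptions(precision=3,suppress=True)
s=robot.read_state();print(s['tool_pos'],s['force'],s['wrist_torque'],s['gripper_force'])
A=eyes.read_camera('scene');B=eyes.read_camera('top')
o=np.hstack([cv2.resize(x,(400,500),interpolation=cv2.INTER_CUBIC) for x in(A[170:250,210:274],B[170:290,190:286])])
cv2.imwrite('pics/c6.png',o[:,:,::-1])
for c in('scene','top'):
  for r in eyes.place_of(c,'plate_nose')[:2]: print(c,np.array(r['xy']).round(1),round(r['conf'],2),atz(c,r['xy'],.01))
```

```text
[ 0.475 -0.141  0.012] [ 1.333  0.383 -6.214] [-0.028  0.029  0.029] 29.994437098503113
top [231.4 228. ] 0.96 [ 0.533 -0.138  0.01 ]
```

View pics/c6.png

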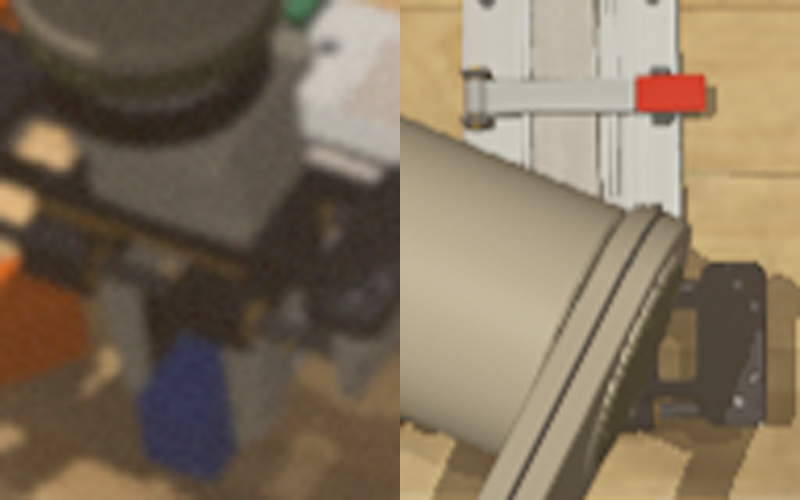

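apply_moves(
  steps=[0,0,0.03,0,0,0,10,0,0,0,0,0,0,10],
)

```text
t: 12.03
tool_pos: [0.4742, -0.1407, 0.0119]
orientation: [0.027, -3.141, 0.0]
force: [-0.5, 0.2, -2.0]
opening: 0.0297
gripper_force: 30.0
```

apply_moves(
  steps=[-0.1,0,0,0,0,0,10,-0.1,0,0,0,0,0,10,0,0,0,0,0,0,10],
)

```text
t: 12.28
tool_pos: [0.4795, -0.1405, 0.0116]
orientation: [0.027, -3.139, -0.001]
force: [-5.9, -0.0, -1.4]
opening: 0.0298
gripper_force: 30.0
```

apply_moves(
  steps=[-0.1,0,0,0,0,0,10,-0.1,0,0,0,0,0,10,0,0,0,0,0,0,10],
)

```text
t: 12.53
tool_pos: [0.4852, -0.1404, 0.0115]
orientation: [0.027, -3.138, -0.001]
force: [-7.1, -1.4, -1.1]
opening: 0.0296
gripper_force: 30.0
```

apply_moves(
  steps=[-0.1,0,0,0,0,0,10,-0.1,0,0,0,0,0,10,-0.1,0,0,0,0,0,10,-0.05,0,0,0,0,0,10,0,0,0,0,0,0,10,0,0,0,0,0,0,10],
)

```text
t: 13.03
tool_pos: [0.4957, -0.1402, 0.0115]
orientation: [0.027, -3.138, -0.001]
force: [-6.7, -1.1, 0.4]
opening: 0.0298
gripper_force: 30.0
```

Run:
```python
from h import *
np.set_printoptions(precision=3,suppress=True)
s=robot.read_state();print(s['tool_pos'],s['force'],s['wrist_torque'],s['gripper_force'])
A=eyes.read_camera('scene');B=eyes.read_camera('top')
o=np.hstack([cv2.resize(x,(400,500),interpolation=cv2.INTER_CUBIC) for x in(A[170:250,220:284],B[170:290,190:286])])
cv2.imwrite('pics/c7.png',o[:,:,::-1])
for n in('plate_nose','strap_tip','bar_mid','wedge_grip'):
 for c in('scene','top'):
  for r in eyes.place_of(c,n)[:1]: print(n,c,np.array(r['xy']).round(1),round(r['conf'],2),atz(c,r['xy'],.016))
```

```text
[ 0.496 -0.14   0.011] [-6.687 -1.063  0.399] [0.01  1.005 0.001] 29.99701827764511
plate_nose scene [251.  184.1] 0.62 [ 0.62  -0.08   0.016]
strap_tip scene [294.8 199.1] 0.5 [ 0.622 -0.198  0.016]
strap_tip top [265.8 190.7] 0.9 [ 0.609 -0.207  0.016]
bar_mid scene [265.7 190.3] 0.47 [ 0.617 -0.122  0.016]
bar_mid top [229.2 192.2] 0.77 [ 0.605 -0.133  0.016]
wedge_grip scene [332.6 214.6] 0.77 [ 0.616 -0.299  0.016]
wedge_grip top [192.7 252. ] 0.69 [ 0.484 -0.062  0.016]
```

View pics/c7.png

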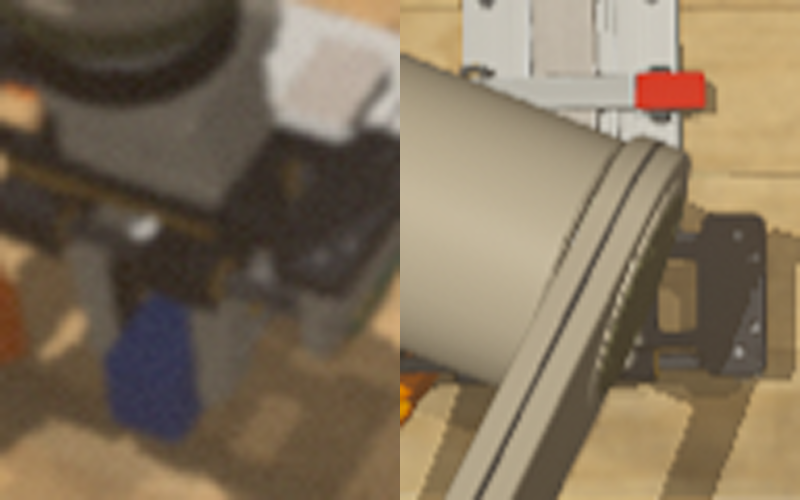

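Run:
```python
from h import *
np.set_printoptions(precision=4,suppress=True)
def red(im):
    f=im.astype(float);w=np.clip(f[...,0]-np.maximum(f[...,1],f[...,2])-60,0,None)
    y,x=np.mgrid[:im.shape[0],:im.shape[1]];return np.array([(w*x).sum(),(w*y).sum()])/w.sum()
for n in('c5','c6','c7'):
    im=cv2.imread(f'pics/{n}.png')[:,:,::-1];print(n,red(im[30:160,620:730])/4.1667)
h=np.array([.675,-.139,.014]);p=np.array([.598,-.195,.034])
for L in(0,3,6,9):
    R=Ro.from_euler('y',np.arctan2(L*.001,.14)).as_matrix()
    q=h+R@(p-h);print(L,proj('top',q)-proj('top',p),q-p)
A=eyes.read_camera('scene')[185:210,275:310];B=eyes.read_camera('top')[170:210,240:280]
print(tri(red(A)+[275,185],red(B)+[240,170]))
```

```text
c5 [12.1939 15.0304]
c6 [12.179  15.0321]
c7 [12.0204 14.3643]
0 [0. 0.] [0. 0. 0.]
3 [-0.0534 -0.3634] [0.0004 0.     0.0016]
6 [-0.1064 -0.7441] [0.0009 0.     0.0033]
9 [-0.1589 -1.1414] [0.0014 0.     0.0049]
(array([ 0.6072, -0.189 ,  0.0308]), np.float64(0.008680713931937197))
```

The red end has shifted 0.67 px in the top view, which gives about 5.4 mm of lift and agrees with the push distance. Handing in.

```bash
python3 -c "
from plant import robot
print(robot.close_job())"
```

```text
the job is handed in; nothing more can be done
None
```

I handed the job in at about 14 s with the strap closed in its catch, the plate edge lifted about 5.4 mm by the blue wedge (estimated, because the edge itself was hidden from both cameras), and the wedge still gripped flat on the bench; no verdict came back.

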